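Seat the sample slide and hold the sprung chamber lid at the index angle

ROBOT

A 6-joint arm with a two-finger parallel gripper is mounted at the origin on the work surface. World frame = base frame: x ahead of the robot, y to its left, z up, the work surface at z = 0. Lengths are in m, angles in rad, forces in N, time in s.
With the tool pointing down it reaches from about 0.325 to 0.85 m from the base axis. Payload 15.5 kg.
Tool frame: the origin (TCP) lies midway between the tips of the shut fingers; the grasp point (between the pads) lies 19 mm behind it; z points along the fingers, y is the line along which they close (so a half turn about z gives the same grasp; the last joint's range is limited). The gripper opens to 91 mm and grips with 3 to 60 N. Pads are 32 mm wide; open, the fingers measure 118 mm over their backs; the gripper's body (76 mm by 178 mm) begins 60 mm behind the grasp point.
Start: joints at [1.252, 0.494, 1.345, -0, 1.302, -0.096], TCP at [0.139, 0.609, 0.214] pointing down, gripper open.
Joint ranges: [-2.91, 2.91], [-0.82, 2.16], [0.22, 2.67], [-1.22, 4.37], [0.12, 2.79], [-3.08, 3.08]. Speed limits (rad/s): [1.89, 1.89, 2.57, 3.01, 3.01, 3.01].

INTERFACE

Orientations are given as [roll, pitch, yaw] about the fixed x, y, z axes, in that order (R = Rz(yaw) Ry(pitch) Rx(roll)).
In Python, from rig import ctrl gives the robot as it stands. The module is installed in compiled form; this text tells all that it offers.
- The arm moves only by the shell command python3 -m pendant 'ROWS' [FORCE]. ROWS is a JSON object whose one key "moves" holds a list that holds one entry, the list of rows, each a list of 7 numbers: the shift along the tool's x, y, z in m, then the turn, a rotation vector about the tool's x, y, z in degrees, then the opening, from 0 (shut) to 1 (fully open). In form: {"moves": [[[tx, ty, tz, rx, ry, rz, hand], ...]]}. A call has 1 to 8 rows; each row shifts and turns the commanded pose from where the row before left it, along the tool's axes as they then stand; what a row does not reach is not made up. A row lasts 1/8 s, in which the tool goes at most 62.5 mm and 10.7 degrees, less where a joint would pass 70% of its speed; a pose out of reach is approached as far as the arm can. A call is refused whole if a number of a shift passes 0.0625 or a number of a turn 10.7, either way. A call with a gripper value outside its range is refused whole. The fingers move at their own pace and stop on an object; FORCE is the grip in N (left out, the last holds). Time passes only in rows, so rows that do not move let the fingers close. It gives the time, the measured TCP pose, the force, the opening and the grip force at its end, in the units of the state.
- ctrl.read_state(): the state, without advancing time (a new reading comes with each control period).
- ctrl.snapshot(name): name is "side" or "top" or "wrist"; returns a dict with "frame" (400x640x3 uint8, blue, green, red), "camera_matrix" (3x3 intrinsics, pixels), "R" (3x3) and "t" (3): a world point X has camera coordinates R X + t. Camera axes: x right, y down, z forward; pixel columns grow to the right and rows downward; lengths in m; the calibration is good to about 2 mm. A picture is of the moment at which its call begins. There is no depth.
- ctrl.hand_in(): hands the job in; it is judged then, once.
The state is a dict: "t": time; "joint_pos": joint angles; "qd": joint speeds; "tau": joint torques, N m; "tcp_pos": TCP position; "tcp_rot": TCP orientation; "ft_force": force on the tool from outside, world axes, zero at the start; "wrist_torque": the same for the moment, N m; "grip_width": opening from 0.0 (shut) to 1.0 (fully open); "gripper_force": force on a finger pad.
Only numpy, scipy, OpenCV 4.12 (cv2) and the standard library are available. Lean on these libraries where they do the work, as an engineer would, in place of code of your own. Each camera call takes 0.05 s, during which the arm holds its last target. There are 200 camera calls.

TASK

Push the sample slide fully home into the measuring chamber, hard up against its hidden stop. Then raise the chamber's sprung lid, which has a knob, until the lid lies at the same angle as the index arm on the side of the chamber, and finish while still holding it there, steady, with the gripper (it springs shut if let go). Leave the index arm and the loose things on the bench where they are.

Things in the scene. Friction and masses are not known exactly. Their poses are not given: they have to be found in the camera images.
- instrument: The measuring chamber, fixed to the bench: grey box 170 (x) x 190 (y) x 100 mm high to the rim, on a black base plate 12 mm thick that reaches 115 mm out in front. Origin: centre of the box's footprint on the bench; x from the front (slide side) to the back (hinge side), y to the left, z up. A metal disc, 110 mm across, is fixed on its right (-y) side at the hinge.
- pull (a point): Top centre of the black upright pull plate at the front end of the aluminium sample slide: 12 mm thick (x), 34 mm wide (y), its top 88 mm above the bench. The slide's tongue behind and under it is 70 mm wide, its top 28 mm above the bench. Fully home, the plate's middle is 45 mm in front of the box's front face.
- tray (a joint): How far the sample slide is drawn out of the chamber, in m: 0 = fully home against its rigid stop (counts as home within 1.5 mm), at most 0.05. It slides along the instrument's x with about 2 N of friction and stays where it is left; push it in towards the instrument's +x. At the stop the force rises sharply.
- knob (a point): Centre of the aluminium knob on the lid's front part: a cylinder 26 mm in diameter, 24 mm long, lying along y (flat ends to +y and -y), on a 12 mm square stem, 30 mm above the lid's top face. Lid shut: 145 mm in front of and 38 mm above the hinge line, 139 mm above the bench. Axes are the lid's: x in the lid towards the hinge. Gripped by its flat ends it can pivot in the grip.
- hinge (a point): Middle of the lid's hinge line, which runs along the instrument's y axis at the box's rear top edge, 101 mm above the bench and 85 mm behind the instrument's origin.
- lid (a joint): Opening angle of the lid in rad: 0 = shut (level), growing as the front edge rises, at most 1.3. The lid is a black plate 170 x 180 x 8 mm with metal side edges, about 0.25 kg; a spring hinge pulls it shut, so that the knob needs about 3 N at first and 4 to 6 N at the index angle.
- index (a joint): Angle of the index arm above level in rad, measured as the lid's angle is: the lid is at the mark when its angle equals this one. Between 0.45 and 0.85.
- index_tip (a point): Free tip of the index arm: a bare steel bar 8 x 8 mm and 100 mm long, pivoted close to the hinge line (4 mm above it) just outside the disc on the right (-y) side of the chamber, 107 mm from the middle; it points forwards and up. Axes are the arm's: x along the bar towards its pivot. Stiff, but it turns if knocked.
- mouse: Loose black computer mouse, 100 x 58 x 33 mm, to the right of the chamber; origin under its middle. Leave alone.
- lens: Loose black lens barrel standing upright, 42 mm in diameter, 68 mm high, to the left of the chamber; origin under its middle. Leave alone.
- vial: Loose small amber jar with a white cap, 32 mm in diameter, 65 mm high, to the left of the chamber; origin under its middle. Leave alone.

How it is judged:
On the way, in this order (a step that is already met when the one before it is completed fails the run):
1. the sample slide is fully home (within 1.5 mm of its stop) with the lid still shut (value of joint tray below 0.0015 m and value of joint lid below 0.05 rad), for 0.2 s.
2. the lid is held at the index arm's angle by the fingers (angle between the x axis of knob and the x axis of index_tip, either way round below 0.07 rad and value of joint lid above 0.3 rad and contact force between the fingers and instrument above 0.5 N), for 0.3 s.
At the end, for the whole second after the job is handed in: Through the last second the fingers hold the lid, still, within 0.07 rad (4 degrees) of the index arm's angle, and the sample slide is still home (within 3 mm) (all of step 2 and velocity of joint lid between -0.05 and 0.05 rad/s and value of joint tray below 0.003 m); the arm keeps its last pose, push and grip.
It fails at once if the index arm is knocked out of place (tip moved more than 6 mm) (distance of index_tip from where it was at the start of the episode above 0.006 m).
It fails at once if a loose thing on the bench is moved more than 20 mm (distance of any of mouse, lens, vial from where it was at the start of the episode above 0.02 m).
It also fails if it takes over 50 s, if anything falls off the work surface, if the arm or the gripper's body presses on something with over 40 N, if the wrist force passes 120 N, or if a joint passes its speed limit or range.

## Working session

There is one attempt and no reset: what is moved stays moved. The work goes in short steps, Python scripts to look and compute and a shell command to move; the robot and the scene stay as the last step left them, time stands still between calls to the robot, and variables do not carry over. Pictures are saved under pics/ and viewed, at most 10 in all, crops included, and the job is handed in when it is done.

```bash
mkdir -p pics; python3 - <<'E'
from rig import ctrl
import cv2,pickle
d={}
for n in("side","top"):
    s=ctrl.snapshot(n);d[n]=s;cv2.imwrite(f"pics/{n}0.png",s["frame"])
    print(n,s["camera_matrix"].round(1).tolist(),(-s["R"].T@s["t"]).round(3),s["R"].round(2).tolist())
pickle.dump(d,open("d.pkl","wb"));print(ctrl.read_state())
E
```

```text
side [[407.3, 0.0, 319.2], [0.0, 407.3, 198.9], [0.0, 0.0, 1.0]] [0.519 0.695 0.714] [[-0.98, -0.19, 0.02], [-0.14, 0.65, -0.74], [0.13, -0.73, -0.67]]
top [[370.2, 0.0, 314.8], [0.0, 370.2, 203.0], [0.0, 0.0, 1.0]] [0.596 0.055 1.041] [[0.02, -1.0, 0.02], [-1.0, -0.02, -0.05], [0.05, -0.02, -1.0]]
{'t': 0.1, 'joint_pos': array([ 1.25151018e+00,  4.94107491e-01,  1.34608780e+00, -2.81613025e-05,
        1.30250226e+00, -9.55018580e-02]), 'qd': array([ 2.30459776e-03, -3.07380599e-05, -3.18783643e-03, -6.48543519e-04,
        3.61617228e-05, -9.52034439e-04]), 'tau': array([ 2.82522480e-03, -8.80238414e+01, -3.82542872e+01,  7.08603370e-02,
        4.84036957e-02,  3.27020996e-05]), 'tcp_pos': array([0.13859618, 0.60907519, 0.21340001]), 'tcp_rot': array([-3.14049020e+00, -7.83378141e-05,  2.91781580e+00]), 'ft_force': array([-0.23115511, -0.15096733,  0.19430165]), 'wrist_torque': array([0.04716736, 0.05628586, 0.03865243]), 'gripper_force': 0.0, 'grip_width': 1.0006404994734257}
```

View pics/side0.png

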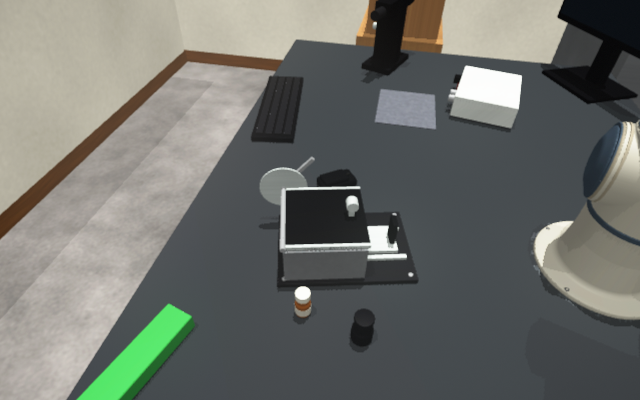

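View pics/top0.png

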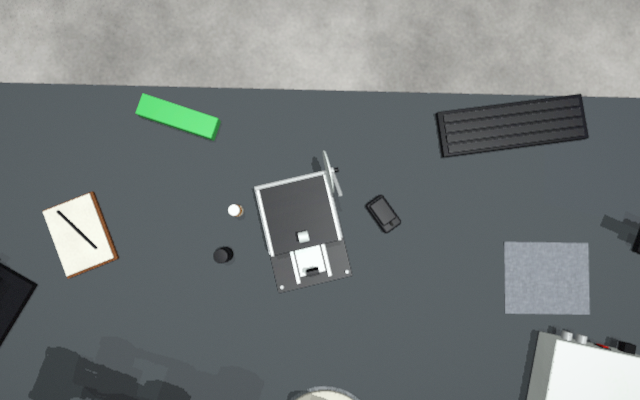

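The side view shows the chamber at about (325,235), the knob at (352,204), the pull plate at (393,227), and the index arm at (305,165). The top view has the knob at (303,236), the pull at (311,271), and the index arm at about (335,180). I'll enlarge both.

```bash
python3 - <<'E'
import cv2,pickle
d=pickle.load(open("d.pkl","rb"))
cv2.imwrite("pics/top1.png",cv2.resize(d["top"]["frame"][145:295,245:405],None,fx=4,fy=4,interpolation=cv2.INTER_CUBIC))
cv2.imwrite("pics/side1.png",cv2.resize(d["side"]["frame"][150:290,250:420],None,fx=4,fy=4,interpolation=cv2.INTER_CUBIC))
E
```

```text
(no output)
```

View pics/top1.png

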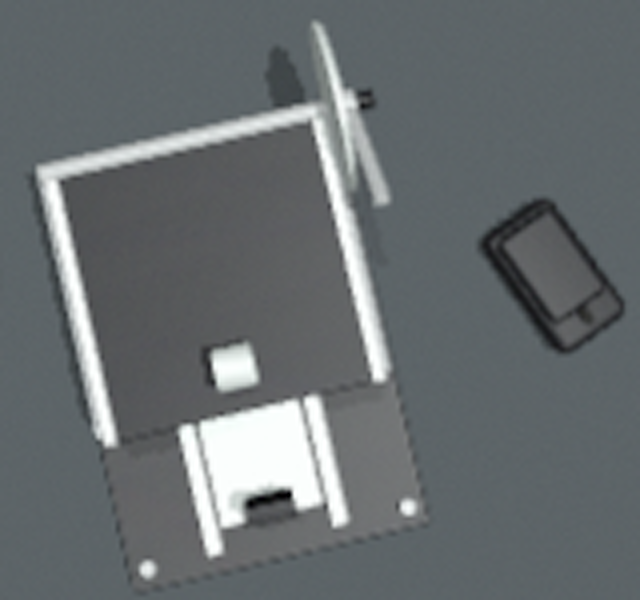

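View pics/side1.png

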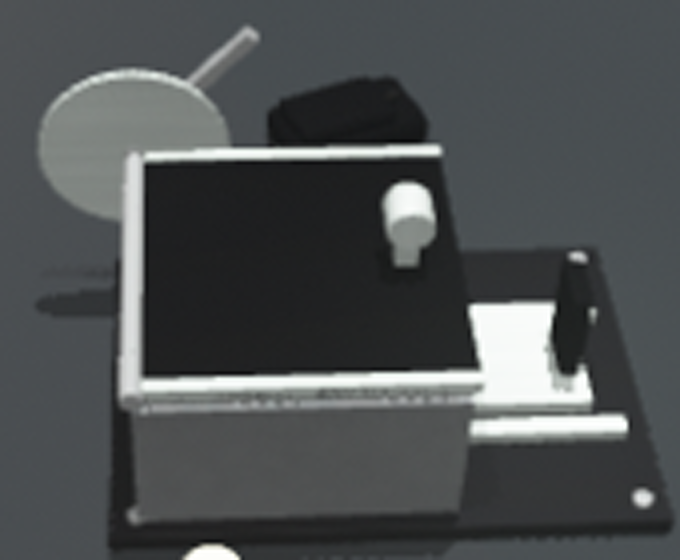

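```bash
cat > geo.py <<'E'
import numpy as np,pickle
from scipy.optimize import least_squares
d=pickle.load(open("d.pkl","rb"))
def proj(s,X):
    c=s["R"]@X+s["t"]; p=s["camera_matrix"]@c; return p[:2]/p[2]
def W(p,X):
    c,s=np.cos(p[2]),np.sin(p[2]); return np.array([p[0]+c*X[0]-s*X[1],p[1]+s*X[0]+c*X[1],X[2]])
off={"top":(245,145),"side":(250,150)}
def feats(p):
    a,t,hw=p[3:6]
    L=lambda sx,sy:(sx*.085,sy*.09,.109)
    tip=(.085-.1*np.cos(a),-.107,.105+.1*np.sin(a)); kn=(-.06,0,.139); pl=(-.13-t,0,.088)
    return [("top",L(-1,1),(113,443)),("top",L(-1,-1),(388,377)),("top",kn,(234,366)),
     ("top",(-.2,hw,.012),(137,592)),("top",(-.2,-hw,.012),(428,520)),("top",tip,(382,203)),("top",pl,(270,500)),
     ("side",L(-1,1),(482,378)),("side",L(-1,-1),(442,148)),("side",kn,(409,212)),("side",tip,(252,34)),("side",pl,(574,277)),
     ("side",(-.2,hw,.012),(672,522)),("side",(-.2,-hw,.012),(597,249))]
def res(p):
    return np.concatenate([proj(d[n],W(p,np.array(X)))-(np.array(off[n])+(np.array(u)+.5)/4-.5) for n,X,u in feats(p)])
def fit(): return least_squares(res,[.55,.05,-.2,.6,.03,.1],loss="soft_l1")
if __name__=="__main__":
    r=fit();p=r.x;print(p.round(4))
    for f,e in zip(feats(p),res(p).reshape(-1,2)):print(f[0],np.round(f[1],3),e.round(2))
    for n,X in dict(pull=(-.13-p[4],0,.088),knob=(-.06,0,.139),hinge=(.085,0,.101)).items():print(n,W(p,X).round(4))
E
python3 geo.py
```

```text
[0.617  0.0782 0.2461 0.8259 0.0222 0.1034]
top [-0.085  0.09   0.109] [-2.09 -0.67]
top [-0.085 -0.09   0.109] [-0.81 -0.64]
top [-0.06   0.     0.139] [0.41 1.06]
top [-0.2    0.103  0.012] [-0.08  1.13]
top [-0.2   -0.103  0.012] [0.31 1.67]
top [ 0.017 -0.107  0.179] [ 0.38 -0.21]
top [-0.152  0.     0.088] [-0.24  2.04]
side [-0.085  0.09   0.109] [-1.58  0.47]
side [-0.085 -0.09   0.109] [-2.83 -0.73]
side [-0.06   0.     0.139] [0.09 0.32]
side [ 0.017 -0.107  0.179] [ 0.45 -0.37]
side [-0.152  0.     0.088] [-1.01  0.36]
side [-0.2    0.103  0.012] [ 0.67 -1.84]
side [-0.2   -0.103  0.012] [ 0.06 -0.7 ]
pull [0.4694 0.0411 0.088 ]
knob [0.5588 0.0636 0.139 ]
hinge [0.6995 0.0989 0.101 ]
```

```bash
sed -i 's/a,t,hw=p\[3:6\]/a,t,hw,lf=p[3:7]/; s/(sx\*.085,sy/(sx*lf,sy/; s/.03,.1\],/.03,.1,.085],/' geo.py; python3 geo.py
```

```text
[0.6189 0.0782 0.2426 0.8091 0.0241 0.1036 0.0903]
top [-0.09   0.09   0.109] [-1.73  0.56]
top [-0.09  -0.09   0.109] [-0.38  0.82]
top [-0.06   0.     0.139] [0.36 0.3 ]
top [-0.2    0.104  0.012] [-0.39  0.38]
top [-0.2   -0.104  0.012] [0.2  1.15]
top [ 0.016 -0.107  0.177] [ 0.55 -0.32]
top [-0.154  0.     0.088] [-0.25  2.05]
side [-0.09   0.09   0.109] [0.   0.36]
side [-0.09  -0.09   0.109] [-1.2  -0.81]
side [-0.06   0.     0.139] [-0.79  0.24]
side [ 0.016 -0.107  0.177] [ 0.34 -0.1 ]
side [-0.154  0.     0.088] [-1.01  0.37]
side [-0.2    0.104  0.012] [-0.3  -1.65]
side [-0.2   -0.104  0.012] [-0.51 -0.69]
pull [0.4694 0.0411 0.088 ]
knob [0.5607 0.0637 0.139 ]
hinge [0.7014 0.0986 0.101 ]
```

```bash
python3 -m pendant '{"moves": [[[0,0,0,0,0,-8.93,0],[0,0,0,0,0,-8.93,0],[0,0,0,0,0,-8.93,0],[-0.01,-0.045,0,0,0,0,0],[-0.01,-0.045,0,0,0,0,0],[-0.01,-0.045,0,0,0,0,0],[-0.01,-0.045,0,0,0,0,0],[-0.01,-0.045,0,0,0,0,0]]]}' 20
python3 -m pendant '{"moves": [[[-0.01,-0.045,0,0,0,0,0],[-0.01,-0.045,0,0,0,0,0],[-0.01,-0.045,0,0,0,0,0],[-0.01,-0.045,0,0,0,0,0],[-0.01,-0.045,0,0,0,0,0],[-0.01,-0.045,0,0,0,0,0],[-0.01,-0.045,0,0,0,0,0],[0,0,0,0,0,0,0]]]}'
cat > where.py <<'E'
from rig import ctrl
import numpy as np,sys
# world -> instrument pose (x,y,yaw)
P=np.array([.6185,.0782,.244])
def st():
    s=ctrl.read_state();c,n=np.cos(P[2]),np.sin(P[2]);R=np.array([[c,n],[-n,c]])
    q=s["tcp_pos"];f=s["ft_force"]
    print("t %.2f inst xyz"%s["t"],(R@(q[:2]-P[:2])).round(4),q[2].round(4),"rpy",s["tcp_rot"].round(3),"F inst",(R@f[:2]).round(2),f[2].round(2),"grip",round(s["grip_width"],3),round(s["gripper_force"],1))
if __name__=="__main__":st()
E
python3 where.py
```

```text
t: 1.1
tcp_pos: [0.2419, 0.4017, 0.2138]
tcp_rot: [-3.141, -0.0, -2.898]
ft_force: [0.2, 0.0, 0.5]
grip_width: 0.152
gripper_force: 0.0
t: 2.1
tcp_pos: [0.3866, 0.1121, 0.2139]
tcp_rot: [-3.141, 0.0, -2.902]
ft_force: [0.4, 0.7, -0.2]
grip_width: 0.007
gripper_force: 0.0
t 2.10 inst xyz [-0.2168  0.0889] 0.2139 rpy [-3.141  0.    -2.902] F inst [0.52 0.62] -0.21 grip 0.007 0.0
```

```bash
python3 -m pendant '{"moves": [[[-0.004,-0.045,0,0,0,0,0],[-0.004,-0.044,0,0,0,0,0],[0,0,0.05,0,0,0,0],[0,0,0.05,0,0,0,0],[0,0,0.05,0,0,0,0],[0,0,0.005,0,0,0,0],[0,0,0,0,0,0,0]]]}'
python3 where.py
python3 - <<'E'
from rig import ctrl
import cv2
s=ctrl.snapshot("side")["frame"][140:290,240:440]
cv2.imwrite("pics/side2.png",cv2.resize(s,None,fx=4,fy=4,interpolation=cv2.INTER_CUBIC))
E
```

```text
t: 2.98
tcp_pos: [0.4149, 0.0303, 0.0597]
tcp_rot: [3.142, -0.0, -2.897]
ft_force: [0.9, -0.1, -0.1]
grip_width: 0.005
gripper_force: 0.0
t 2.98 inst xyz [-0.2091  0.0027] 0.0597 rpy [ 3.142 -0.    -2.897] F inst [ 0.8  -0.35] -0.06 grip 0.005 0.0
```

View pics/side2.png

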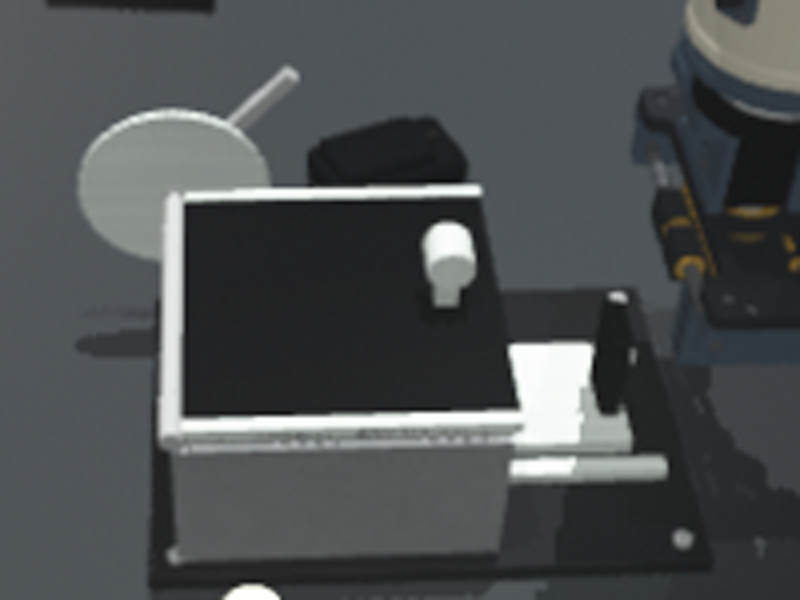

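The shut gripper (about (690,310)) stands in front of the pull plate (about (612,355)) with free space between them. Next I push.

```bash
python3 -m pendant '{"moves": [[[-0.01,-0.001,0,0,0,0,0],[-0.01,-0.001,0,0,0,0,0],[-0.008,0,0,0,0,0,0],[-0.006,0,0,0,0,0,0],[0,0,0,0,0,0,0]]]}'
python3 where.py
python3 -m pendant '{"moves": [[[-0.004,0,0,0,0,0,0],[-0.004,0,0,0,0,0,0],[-0.004,0,0,0,0,0,0],[0,0,0,0,0,0,0]]]}'
python3 where.py
```

```text
t: 3.65
tcp_pos: [0.4486, 0.0363, 0.0589]
tcp_rot: [-3.142, 0.0, -2.898]
ft_force: [-1.1, -0.2, -0.0]
grip_width: 0.004
gripper_force: 0.0
t 3.65 inst xyz [-0.175   0.0004] 0.0589 rpy [-3.142  0.    -2.898] F inst [-1.13  0.03] -0.03 grip 0.004 0.0
t: 4.15
tcp_pos: [0.4604, 0.0391, 0.0589]
tcp_rot: [-3.141, 0.001, -2.898]
ft_force: [-0.7, 1.2, 0.3]
grip_width: 0.008
gripper_force: 0.0
t 4.15 inst xyz [-0.1628  0.0003] 0.0589 rpy [-3.141e+00  1.000e-03 -2.898e+00] F inst [-0.42  1.33] 0.26 grip 0.008 0.0
```

```bash
for i in 1 2; do python3 -m pendant '{"moves": [[[-0.002,0,0,0,0,0,0],[-0.002,0,0,0,0,0,0]]]}' >/dev/null; python3 where.py; done
```

```text
t 4.40 inst xyz [-0.1594  0.0003] 0.059 rpy [-3.142 -0.    -2.898] F inst [-2.09 -0.65] -0.08 grip 0.006 1.0
t 4.65 inst xyz [-0.1553  0.0003] 0.0589 rpy [-3.142  0.    -2.898] F inst [-2.07 -0.72] 1.26 grip 0.007 1.0
```

```bash
for i in 1 2 3; do python3 -m pendant '{"moves": [[[-0.002,0,0,0,0,0,0]]]}' >/dev/null; python3 where.py; done
```

```text
t 4.78 inst xyz [-0.1538  0.0004] 0.0589 rpy [ 3.141e+00 -1.000e-03 -2.898e+00] F inst [-8.98 -3.5 ] 5.29 grip 0.005 4.6
t 4.90 inst xyz [-0.1538  0.0006] 0.0586 rpy [ 3.141 -0.005 -2.897] F inst [-20.92  -6.04] 13.9 grip 0.003 10.4
t 5.03 inst xyz [-0.1538  0.0009] 0.0584 rpy [ 3.14  -0.008 -2.897] F inst [-31.25  -9.59] 20.17 grip 0.004 15.4
```

```bash
python3 -m pendant '{"moves": [[[0,0,0,0,0,0,0],[0,0,0,0,0,0,0],[0.02,0,0,0,0,0,0],[0.02,0,0,0,0,0,0],[0.02,0,0,0,0,0,0],[0,0,-0.05,0,0,0,0.6],[0,0,-0.05,0,0,0,0.6],[0,0,-0.05,0,0,0,0.6]]]}' 20
python3 where.py
python3 -m pendant '{"moves": [[[0,0,-0.02,0,0,0,0.6],[-0.035,0,0,0,0,0,0.6],[-0.035,0,0,0,0,0,0.6],[-0.035,0,0,0,0,0,0.6],[-0.035,0,0,0,0,0,0.6],[0,0,0,0,0,0,0.6]]]}'
python3 where.py
python3 - <<'E'
from rig import ctrl
import cv2
a=ctrl.snapshot("wrist")["frame"];b=ctrl.snapshot("side")["frame"][100:300,220:440]
cv2.imwrite("pics/m3.png",cv2.hconcat([cv2.resize(a,(480,300)),cv2.resize(b,(320,300),interpolation=cv2.INTER_CUBIC)]))
E
```

```text
t: 6.02
tcp_pos: [0.4154, 0.028, 0.2108]
tcp_rot: [-3.141, 0.001, -2.898]
ft_force: [0.5, 0.0, -0.7]
grip_width: 0.301
gripper_force: 0.0
t 6.03 inst xyz [-0.2092  0.0004] 0.2108 rpy [-3.141e+00  1.000e-03 -2.898e+00] F inst [ 0.5  -0.11] -0.65 grip 0.301 0.0
t: 6.78
tcp_pos: [0.5532, 0.0623, 0.2286]
tcp_rot: [-3.142, 0.001, -2.897]
ft_force: [0.3, -0.2, -1.0]
grip_width: 0.602
gripper_force: 0.0
t 6.78 inst xyz [-0.0672  0.0004] 0.2286 rpy [-3.142e+00  1.000e-03 -2.897e+00] F inst [ 0.29 -0.23] -1.0 grip 0.602 0.0
```

View pics/m3.png

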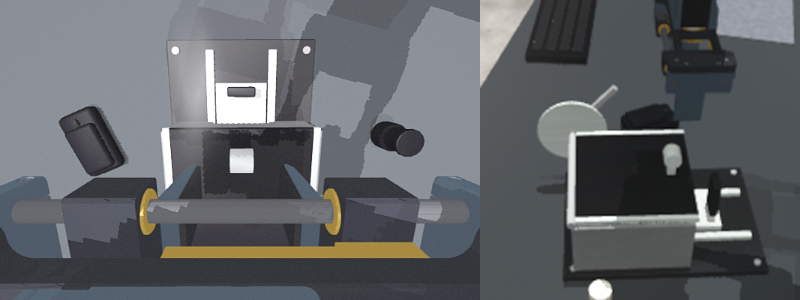

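The wrist view shows the knob at (242,161), centred between the open fingers. The side view shows the slide drawn in. I'll ray-cast the knob.

```bash
python3 - <<'E'
from rig import ctrl
import numpy as np, where
s=ctrl.snapshot("wrist");c=-s["R"].T@s["t"]
for u in [(322.7,214.7),(242*4/3,150*4/3),(242*4/3,173*4/3)]:
    r=s["R"].T@np.linalg.solve(s["camera_matrix"],[*u,1]);X=c+r*(.139-c[2])/r[2]
    k,n=np.cos(.244),np.sin(.244);print(X.round(4),(np.array([[k,n],[-n,k]])@(X[:2]-where.P[:2])).round(4))
E
```

```text
[0.5573 0.0651 0.139 ] [-0.0626  0.0021]
[0.5456 0.0622 0.139 ] [-0.0746  0.0021]
[0.5703 0.0683 0.139 ] [-0.0492  0.0021]
```

```bash
python3 -m pendant '{"moves": [[[-0.005,0.0015,0.03,0,0,0,0.6],[0,0,0.03,0,0,0,0.6],[0,0,0.03,0,0,0,0.6],[0,0,0.018,0,0,0,0.6],[0,0,0,0,0,0,0.6]]]}'
python3 where.py
python3 -m pendant '{"moves": [[[0,0,0,0,0,0,0],[0,0,0,0,0,0,0],[0,0,0,0,0,0,0],[0,0,0,0,0,0,0],[0,0,0,0,0,0,0]]]}' 30
python3 where.py
```

```text
t: 7.55
tcp_pos: [0.5542, 0.0642, 0.1203]
tcp_rot: [3.141, -0.002, -2.898]
ft_force: [0.1, -0.6, 0.5]
grip_width: 0.598
gripper_force: 0.0
t 7.55 inst xyz [-0.0658  0.002 ] 0.1203 rpy [ 3.141e+00 -2.000e-03 -2.898e+00] F inst [-0.05 -0.64] 0.45 grip 0.598 0.0
t: 8.18
tcp_pos: [0.5557, 0.0644, 0.1212]
tcp_rot: [-3.141, 0.0, -2.898]
ft_force: [0.1, -0.5, 3.5]
grip_width: 0.26
gripper_force: 30.0
t 8.18 inst xyz [-0.0643  0.0018] 0.1212 rpy [-3.141  0.    -2.898] F inst [ 0.   -0.53] 3.46 grip 0.26 30.0
```

```bash
python3 - <<'E'
import numpy as np
t=np.linspace(0,.8,13);x=-(145*np.cos(t)-38*np.sin(t));z=145*np.sin(t)+38*np.cos(t)
print(np.c_[-np.diff(x),-np.diff(z)].round(1).tolist())
E
```

```text
[[-2.9, -9.6], [-3.5, -9.4], [-4.1, -9.1], [-4.7, -8.8], [-5.3, -8.5], [-5.8, -8.1], [-6.4, -7.7], [-6.9, -7.3], [-7.3, -6.8], [-7.8, -6.3], [-8.2, -5.8], [-8.5, -5.2]]
```

```bash
python3 -m pendant '{"moves": [[[-0.0029,0,-0.0096,0,0,0,0],[-0.0035,0,-0.0094,0,0,0,0],[-0.0041,0,-0.0091,0,0,0,0],[-0.0047,0,-0.0088,0,0,0,0]]]}' 30
python3 where.py
python3 -m pendant '{"moves": [[[-0.0053,0,-0.0085,0,0,0,0],[-0.0058,0,-0.0081,0,0,0,0],[-0.0064,0,-0.0077,0,0,0,0],[-0.0069,0,-0.0073,0,0,0,0]]]}'
python3 where.py
python3 -m pendant '{"moves": [[[-0.0073,0,-0.0068,0,0,0,0],[-0.0078,0,-0.0063,0,0,0,0],[-0.0082,0,-0.0058,0,0,0,0],[-0.0085,0,-0.0052,0,0,0,0],[0,0,0,0,0,0,0]]]}'
python3 where.py
python3 - <<'E'
from rig import ctrl
import cv2,pickle
d={n:ctrl.snapshot(n) for n in("side","top")};pickle.dump(d,open("e.pkl","wb"))
f=lambda n,r,c:cv2.resize(d[n]["frame"][r:r+120,c:c+100],(400,480),interpolation=cv2.INTER_CUBIC)
cv2.imwrite("pics/m4.png",cv2.hconcat([f("side",140,255),f("top",140,255)]))
E
```

```text
t: 8.68
tcp_pos: [0.5703, 0.0681, 0.1584]
tcp_rot: [3.142, -0.001, -2.898]
ft_force: [1.4, -0.6, -7.7]
grip_width: 0.26
gripper_force: 30.0
t 8.68 inst xyz [-0.0492  0.0019] 0.1584 rpy [ 3.142e+00 -1.000e-03 -2.898e+00] F inst [ 1.21 -0.96] -7.74 grip 0.26 30.0
t: 9.18
tcp_pos: [0.594, 0.0741, 0.1898]
tcp_rot: [3.141, -0.001, -2.898]
ft_force: [-3.0, 0.1, -7.0]
grip_width: 0.26
gripper_force: 30.0
t 9.18 inst xyz [-0.0248  0.002 ] 0.1898 rpy [ 3.141e+00 -1.000e-03 -2.898e+00] F inst [-2.91  0.82] -7.03 grip 0.26 30.0
t: 9.8
tcp_pos: [0.6254, 0.082, 0.2141]
tcp_rot: [3.141, 0.0, -2.898]
ft_force: [-6.0, 0.7, 0.3]
grip_width: 0.261
gripper_force: 30.0
t 9.80 inst xyz [0.0076 0.0021] 0.2141 rpy [ 3.141  0.    -2.898] F inst [-5.64  2.08] 0.32 grip 0.261 30.0
```

View pics/m4.png

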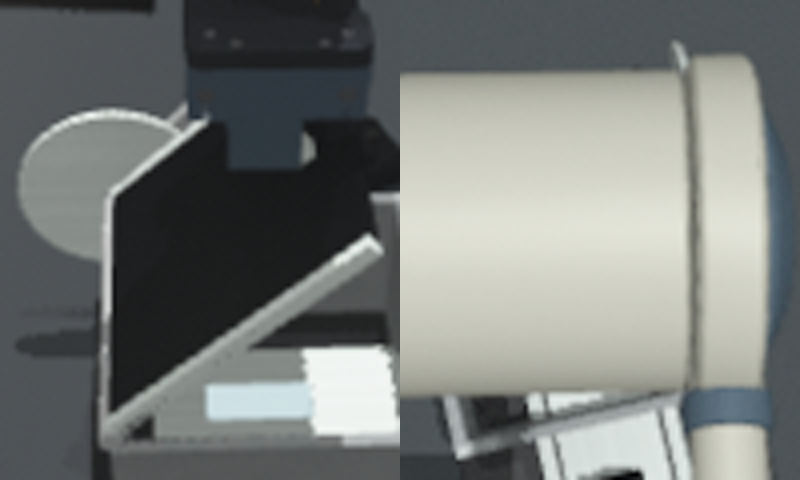

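The side view shows the lid raised. Its near edge runs (107,420) to (372,238), and its far edge, next to the disc, runs (113,195) to (208,122). The top view is blocked by the arm. I'll compare line directions with the model.

```bash
python3 - <<'E'
import numpy as np,pickle,cv2
from scipy.optimize import brentq
import geo
d=pickle.load(open("d.pkl","rb"))["side"];e=pickle.load(open("e.pkl","rb"))["side"]
def line(f,c0,c1,A,B,hw):
    # bright ridge along segment A-B: intensity-weighted centroid across
    A,B=np.float64(A),np.float64(B);u=(B-A)/np.linalg.norm(B-A);n=np.array([-u[1],u[0]])
    g=cv2.cvtColor(f,cv2.COLOR_BGR2GRAY).astype(np.float32);P=[]
    for s in np.linspace(c0,c1,40):
        o=np.linspace(-hw,hw,41);q=(A+s*(B-A)+o[:,None]*n).astype(np.float32)
        v=cv2.remap(g,q[None,:,0],q[None,:,1],cv2.INTER_LINEAR)[0];w=np.clip(v-v.min()-.5*np.ptp(v),0,None)
        P.append(A+s*(B-A)+(w@o/w.sum())*n)
    l=cv2.fitLine(np.float32(P),cv2.DIST_HUBER,0,.01,.01).ravel();print("rms",np.std((np.array(P)-l[2:])@[-l[1],l[0]]).round(3))
    return l
def ang(l): return np.degrees(np.arctan2(-l[1],l[0]))%180
o=lambda u,b:(b[0]+(u[0]+.5)/4-.5,b[1]+(u[1]+.5)/4-.5)
la=line(d["frame"],.15,.9,o((200,76),(250,150)),o((252,34),(250,150)),3)
ln=line(e["frame"],.1,.9,o((112,422),(255,140)),o((375,243),(255,140)),3.5)
lf=line(e["frame"],.1,.75,o((113,195),(255,140)),o((208,122),(255,140)),2)
p=geo.fit().x; 
def pred(th,y,h,r0,r1,s):
    X=[np.array([.085-r*np.cos(th)+h*np.sin(th),y,.101+r*np.sin(th)+h*np.cos(th)]) for r in(r0,r1)]
    a,b=[geo.proj(s,geo.W(p,x)) for x in X];return ang([*(b-a)])
for nm,l,y,h,r0,r1,s in[("arm",la,-.107,.004,.05,.1,d),("near",ln,.09,.004,.02,.15,e),("far",lf,-.09,.006,.02,.15,e)]:
    print(nm,ang(l).round(2),brentq(lambda t:pred(t,y,h,r0,r1,s)-ang(l),.4,1.15))
E
```

```text
rms 0.033
rms 0.283
rms 0.027
arm 41.17 0.8211167952052987
near 34.94 0.7749747843489686
far 38.21 0.7732270177922932
```

```bash
python3 -m pendant '{"moves": [[[-0.002,0,-0.0012,0,0,0,0],[-0.002,0,-0.0011,0,0,0,0],[0,0,0,0,0,0,0],[0,0,0,0,0,0,0],[0,0,0,0,0,0,0],[0,0,0,0,0,0,0]]]}'
python3 where.py
python3 - <<'E'
from rig import ctrl
import cv2,pickle
d={n:ctrl.snapshot(n) for n in("side",)};pickle.dump(d,open("e.pkl","wb"))
cv2.imwrite("pics/m5.png",cv2.resize(d["side"]["frame"][140:280,250:430],None,fx=4,fy=4,interpolation=cv2.INTER_CUBIC))
E
```

```text
t: 10.65
tcp_pos: [0.6285, 0.0829, 0.216]
tcp_rot: [3.141, -0.001, -2.898]
ft_force: [-6.6, -0.3, -2.1]
grip_width: 0.262
gripper_force: 30.0
t 10.65 inst xyz [0.0109 0.0021] 0.216 rpy [ 3.141e+00 -1.000e-03 -2.898e+00] F inst [-6.52  1.31] -2.06 grip 0.262 30.0
```

View pics/m5.png

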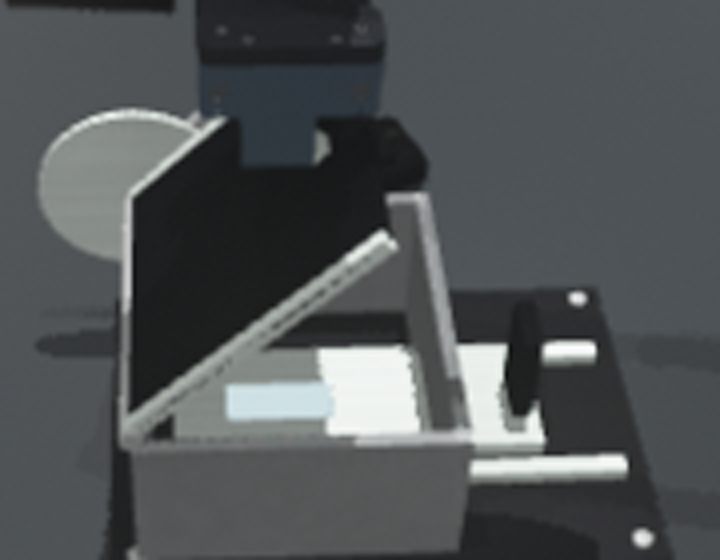

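The lid's far edge (133,192)–(222,120) now runs parallel to the index arm, the slide is home, and the fingers hold the knob at about (320,145). I'm handing in.

```bash
python3 -c "
from rig import ctrl
print(ctrl.hand_in())"
```

```text
the job is handed in; nothing more can be done
None
```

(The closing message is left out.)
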